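# Click the egg rack home in the egg cooker

### The arm

A 7-joint arm with a two-finger parallel gripper is mounted at the origin on a cart in front of the work surface, level with it; the furniture and walls round the work are solid. World frame = base frame: x ahead of the robot, y to its left, z up, the work surface at z = 0. Lengths are in m, angles in degrees, forces in N, time in s.
With the tool pointing down it reaches from about 0.425 to 0.95 m from the base axis. Payload 4.7 kg.
Tool frame: the origin (TCP) lies between the finger pads; the fingertips stand 11 mm ahead of it and the grasp point (between the pads) lies 8 mm behind it; z points along the fingers, y is the direction in which the jaws open and shut (so a half turn about z gives the same grasp; the last joint's range is limited). The gripper opens to 87 mm and grips with 3 to 60 N. Pads are 19 mm wide; open, the fingers measure 117 mm over their backs; the gripper's body (75 mm by 190 mm) begins 51 mm behind the grasp point.
Start: joints at [-1.656, 26.849, -2.785, 87.806, 1.381, 65.374, -4.715], TCP at [0.675, 0, 0.204] pointing down, gripper open.
Joint ranges: [-148.3, 148.3], [-19.14, 114.17], [-79.39, 73.82], [5.75, 140.21], [-59.74, 239.74], [12.07, 113.84], [-152.46, 152.46]. Speed limits (degrees/s): [147.25, 147.25, 180, 180, 180, 180, 180].

### API

Orientations are given as [roll, pitch, yaw] about the fixed x, y, z axes, in that order (R = Rz(yaw) Ry(pitch) Rx(roll)).
In Python, from cell import readout, eyes, arm gives the robot as it stands. The module is installed in compiled form; this text tells all that it offers.
- The arm moves only by the tool arm_command, never from a script. Its argument "moves" is a list of rows, each a list of 2 entries, a list of its own where there are three numbers: the shift along the world's x, y, z in m, then the turn about the world's z in degrees. A call has 1 to 8 rows; each row is the pose to reach, as a shift and turn from the pose commanded when the call began; what a row does not reach only later rows make up. A row lasts 1/12 s, in which the tool goes at most 41.7 mm and 7.16 degrees, less where a joint would pass 70% of its speed; a pose out of reach is approached as far as the arm can. A call with a gripper value outside its range is refused whole. "claw" is the finger opening in m, from 0 to 0.087, set as the call begins (left out, the last holds). The fingers move at their own pace and stop on an object; "grip_force" is the grip in N (left out, the last holds). Time passes only in rows, so rows that repeat a pose let the fingers close. It gives the time, the measured TCP pose, the force and the opening at its end, in the units of the state.
- readout.observe(): the state, without advancing time (a new reading comes with each control period).
- eyes.get_image(name): name is "scene" or "side" or "wrist"; returns a dict with "img" (400x640x3 uint8, red, green, blue), "camera_matrix" (3x3 intrinsics, pixels), "xyz" and "orientation" of the camera in the world. Camera axes: x right, y up, looking along -z (the intrinsics and any distortion apply to the point x, -y, -z); pixel columns grow to the right and rows downward; lengths in m; the calibration is good to about 2 mm. The wrist camera is an equidistant fisheye: a pixel r from the principal point sees the ray r / f radians off the axis. A picture is of the moment at which its call begins. There is no depth.
- arm.job_done(): hands the job in, once; it reports no verdict.
The state is a dict: "time_s": time; "joints": joint angles; "joint_vel": joint speeds; "effort": joint torques, N m; "tcp_pos": TCP position; "tool_rot": TCP orientation; "ft_force": force on the tool from outside, world axes, zero at the start; "ft_torque": the same for the moment, N m; "width": opening from 0.0 (shut) to 1.0 (fully open).
Only numpy, scipy, OpenCV 4.12 (cv2) and the standard library are available. Lean on these libraries where they do the work, as an engineer would, in place of code of your own. Each camera call takes 0.05 s, during which the arm holds its last target. There are 200 camera calls.

### The job

The egg rack has been set down on the egg cooker facing the wrong way and stands up on the sprung catches of the centre post. Pushing one of its upright tabs with a fingertip, turn the rack until the notch in its rim lies over the locating lug of the base, then press down on the flat top of its hub until the rack clicks home and lies flat on its ledge, and move clear. Only push and press: do not grip the rack, force it down before it is lined up or lift it out, and leave the other things on the worktop where they are.

Things in the scene. Friction and masses are not known exactly. Their poses are not given: they have to be found in the camera images.
- cooker: base of the egg cooker, fixed: round white body 198 mm across, rim 63 mm high, open on top; origin on its axis at the worktop, z up, +x toward the locating lug and a stub handle (36 mm wide, out to 126 mm); black switch on -x. Inside, a flat ledge 58 mm above the worktop (radius 80 to 90 mm). A centre post (radius 20 mm, up to 74 mm high) with four sprung catches is hidden under the rack's hub
- lug (a point): point on the fixed locating lug: 78 mm from the cooker's axis along its +x, 60 mm above the worktop. The lug is a white key 14 mm wide reaching inward from the rim (radius 74 to 99 mm), 8 mm above the ledge, tapering to 9 mm wide at the top; outside the rack it ends in a 26 mm wide block on the rim beside the stub handle, seen from above
- rack: egg rack, loose, about 0.07 kg, grey plastic plate 170 mm across, 4 mm thick, six 35 mm egg holes, hub 63 mm across. Origin on its axis at the plate's underside, z up, +x toward its notch. At the start it lies level on the catches, underside about 69 mm above the worktop, clear of the lug; it turns with under 1 N (leaning up to 4 degrees) and stays where left. Seated, its underside is at 58 mm
- rack_notch (a point): middle of the notch in the rack's rim, 78 mm from its axis along its +x, 2 mm above the underside. The notch is open outward, from radius 72 mm to the edge at 85 mm, 20 mm wide at its bottom, 23 mm at the edge. The rack goes down only with the notch within about 4 degrees of the lug; the lug's taper then centres it
- hub_top (a point): centre of the flat top of the rack's closed hub, 30 mm above the underside (about 99 mm above the worktop at the start, 88 mm when seated); flat top 57 mm across. Pressing the rack home takes about 5 to 12 N here, over 11 mm; the catches then snap over the hub's lip and hold it
- tab_left (a point): middle of one upright tab of the rack, 69 mm from the axis, 120 degrees counter-clockwise (from above) from the notch, 13.5 mm above the underside. A vertical plate 22 mm long along the radius (58 to 80 mm), 5 mm thick, standing 19 mm above the plate; its flat faces look along the turning direction
- tab_right (a point): middle of the other upright tab, the same, 120 degrees clockwise from the notch
- dome_lid: clear dome lid of the cooker, bystander, loose: 176 mm across, 104 mm high with its white knob, stands on the worktop to the right of the cooker; origin at the centre of its underside. Leave alone
- glass_cup: small clear glass cup, bystander left of the cooker, does not move: 72 mm across, 62 mm high, origin at the centre of its underside. Leave alone
- teaspoon: teaspoon lying in front of the cooker, bystander, loose: 137x28 mm, 13 mm high, origin at the centre of its underside. Leave alone
- shaker_a: salt shaker, bystander, loose: 44 mm across, 90 mm high, behind the cooker on the left, origin at the centre of its underside. Leave alone
- egg_carton: open carton with five eggs, fixed bystander left of the cooker: 158x106 mm, 62 mm high to the top of the eggs, origin at the centre of its underside
- spice_jar: round spice jar with a white cap, bystander, loose: 47 mm across, 98 mm high, left of the cooker, origin at the centre of its underside. Leave alone

How it is judged (in metres and radians):
On the way:
1. the rack has been turned until its notch lies over the lug (horizontal distance between rack_notch and lug below 0.0065 m), for 0.1 s.
At the end, for the whole second after the job is handed in: the rack lies at rest flat on the ledge (underside within 2 mm of the ledge, tilt under 0.03 rad) with the lug in its notch (within 6 mm) (z of rack in the frame of cooker between 0.0555 and 0.0598 m and angle between rack's own z axis and vertical below 0.03 rad and horizontal distance between rack_notch and lug below 0.006 m and linear speed of rack below 0.02 m/s); the robot touches nothing.
It fails at once if the rack is lifted off the post (20 mm above where it stood) (z of rack in the frame of cooker above 0.09 m).
It fails at once if the rack is tipped (angle between rack's own z axis and vertical above 0.3 rad).
It fails at once if the rack is gripped or forced (over 30 N) while its notch is not over the lug (contact force between the fingers and rack above 30 N and horizontal distance between rack_notch and lug above 0.008 m).
It fails at once if the dome lid, spice jar, teaspoon or salt shaker is moved by more than 20 mm (distance of any of dome_lid, spice_jar, teaspoon, shaker_a from where it was at the start of the episode above 0.02 m).
It also fails if it takes over 54 s, if anything falls off the work surface, if the arm or the gripper's body presses on something with over 40 N, if the wrist force passes 120 N, or if a joint passes its speed limit or range.

## Working session

There is one attempt and no reset: what is moved stays moved. The work goes in short steps, Python scripts to look and compute and a tool call to move; the robot and the scene stay as the last step left them, time stands still between calls to the robot, and variables do not carry over. Pictures are saved under pics/ and viewed, about 8 in all and at most 12, crops included, and the job is handed in when it is done.

Besides the shell and the picture viewer there is one more tool, called after "Request:" in YAML: its name, and indented under it one key for each argument. arm_command: Moves the arm, as the interface text tells. Its arguments: {"type":"object","properties":{"moves":{"type":"array","items":{"type":"array"}},"claw":{"type":"number"},"grip_force":{"type":"number"}},"required":["moves"]}

```bash
mkdir -p pics; cat > h.py <<'E'
import numpy as np, cv2
from cell import readout, eyes, arm
from scipy.spatial.transform import Rotation as R
def rot(o):
    o=np.array(o,float)
    if o.shape==(3,3): return o
    if o.shape==(4,): return R.from_quat(o).as_matrix()
    return R.from_euler('xyz',o,degrees=True).as_matrix()
def snap(n,f):
    c=eyes.get_image(n); cv2.imwrite('pics/'+f,c['img'][:,:,::-1]); return c
def ray(c,u,v,fish=False):
    K=np.array(c['camera_matrix']); x=(u-K[0,2])/K[0,0]; y=(v-K[1,2])/K[1,1]
    if fish:
        r=np.hypot(x,y); s=np.sin(r)/r if r>1e-9 else 1; d=np.array([x*s,-y*s,-np.cos(r)])
    else: d=np.array([x,-y,-1.])
    return np.array(c['xyz']),rot(c['orientation'])@d
def onz(c,u,v,z,fish=False):
    o,d=ray(c,u,v,fish); return o+d*(z-o[2])/d[2]
def proj(c,p,fish=False):
    K=np.array(c['camera_matrix']); q=rot(c['orientation']).T@(np.array(p)-c['xyz']); x,y,z=q[0],-q[1],-q[2]
    if fish:
        r=np.hypot(x,y); t=np.arctan2(r,z); x,y=x/r*t,y/r*t
    else: x,y=x/z,y/z
    return K[0,0]*x+K[0,2],K[1,1]*y+K[1,2]
E
python3 - <<'E'
from h import *
import pickle
cs={n:snap(n,n+'0.png') for n in('scene','wrist','side')}
pickle.dump(cs,open('c0.pkl','wb'))
for n,c in cs.items(): print(n,c['xyz'],c['orientation'],c['camera_matrix'])
print(readout.observe())
a=np.vstack([cs['scene']['img'],cs['wrist']['img']])
cv2.imwrite('pics/both.png',cv2.resize(a,None,fx=.75,fy=.75)[:,:,::-1])
E
```

```text
scene [0.20364099 0.66280307 0.67145741] [  50.62223483    0.47238174 -154.07721452] [[388.28437869   0.         323.29172607]
 [  0.         388.28437869 191.59117944]
 [  0.           0.           1.        ]]
wrist [0.67507741 0.06494829 0.38407675] [-13.99840813   0.11260101  -0.02299938] [[309.70691629   0.         315.93907346]
 [  0.         309.70691629 200.1664981 ]
 [  0.           0.           1.        ]]
side [0.59345661 1.14272089 0.59149611] [6.56101761e+01 4.63121231e-02 1.76040336e+02] [[429.13280874   0.         323.35842887]
 [  0.         429.13280874 207.87062776]
 [  0.           0.           1.        ]]
{'time_s': 0.15, 'joints': array([-1.65551688, 26.88864826, -2.78259108, 87.85828991,  1.38097999,
       65.37401593, -4.71610178]), 'joint_vel': array([-0.08776009, -0.09156676, -0.07158077, -0.15659256, -0.0305741 ,
       -0.04223927, -0.08043236]), 'effort': array([ 7.46239912e-04, -5.08426881e+01, -8.08802387e-02, -2.36421436e+01,
       -6.13636756e-02,  3.56170710e-02,  1.36465555e-04]), 'tcp_pos': array([ 6.74516381e-01, -5.94238175e-06,  2.03415262e-01]), 'tool_rot': array([-1.79912661e+02,  3.61350383e-03,  8.99990277e+01]), 'ft_force': array([ 0.91253649, -0.06456306, -0.55469475]), 'ft_torque': array([-0.01637369,  0.07701082,  0.03378799]), 'width': 1.0013892995283753}
```

View pics/scene0.png

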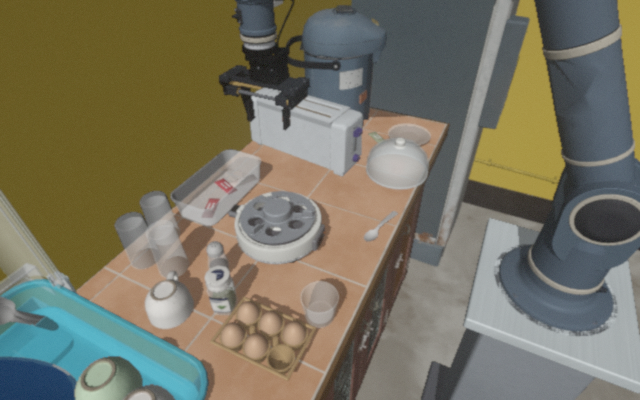

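View pics/wrist0.png

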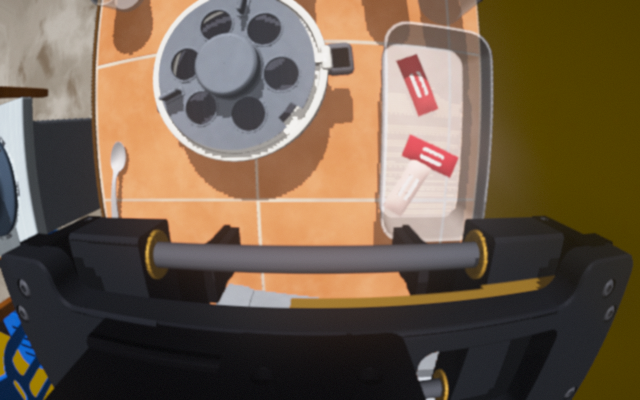

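```bash
python3 - <<'E'
from h import *
import pickle
cs=pickle.load(open('c0.pkl','rb'))
w=cs['wrist']['img'][0:180,140:370]; s=cs['scene']['img'][170:270,215:345]
a=cv2.resize(w,(690,540),interpolation=cv2.INTER_CUBIC)
cv2.imwrite('pics/crop1.png',a[:,:,::-1])
E
```

```text
(no output)
```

View pics/crop1.png

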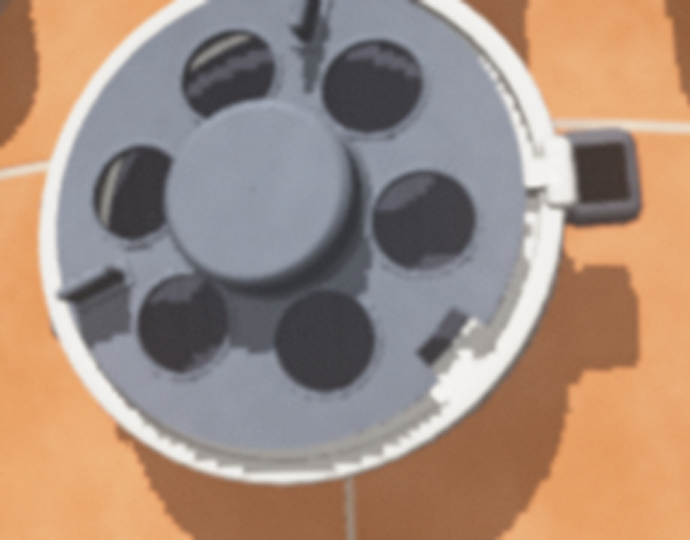

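```bash
python3 - <<'E'
from h import *
import pickle
from scipy.optimize import least_squares
cs=pickle.load(open('c0.pkl','rb'));c=cs['wrist']
P=lambda u,v,z: onz(c,140+(u-1)/3,(v-1)/3,z,True)
rim=np.array([P(u,v,.063)[:2] for u,v in[(40,240),(55,150),(100,60),(290,483),(180,455),(90,365),(400,458),(480,400),(563,250)]])
r=least_squares(lambda p:np.hypot(*(rim-p[:2]).T)-.099,[.6,.15]);print('rim',r.x,r.fun)
ctr=r.x
hub=P(260,190,.099);print('hub',hub)
pl=np.array([P(u,v,.073)[:2] for u,v in[(57,240),(70,170),(72,290),(125,385),(230,440),(330,445)]])
r2=least_squares(lambda p:np.hypot(*(pl-p[:2]).T)-.085,[.6,.15]);print('plate',r2.x,r2.fun)
def ang(n,p): d=p[:2]-ctr; print(n,p,np.hypot(*d),np.degrees(np.arctan2(d[1],d[0])))
ang('block',P(560,172,.068));ang('handleEnd',P(638,175,.06));ang('handle up',P(635,130,.06));ang('handle dn',P(640,222,.06))
ang('notchin',P(441,335,.073));ang('notchA',P(475,322,.073));ang('notchB',P(435,365,.073))
ang('tabRo',P(62,295,.092));ang('tabRi',P(120,272,.092));ang('tabLi',P(308,45,.092));ang('tabL top',P(313,0,.092))
E
```

```text
rim [0.59088436 0.12901844] [ 9.61888100e-04  3.89366314e-05  1.13444755e-03  1.79295767e-03
  1.51367095e-04 -3.68606082e-03  1.44370971e-03 -1.87041534e-04
 -1.54636854e-03]
hub [0.59077296 0.12602752 0.099     ]
plate [0.59097053 0.12674325] [ 0.00197068 -0.00038759 -0.00104364 -0.00026974 -0.00083198  0.00111448]
block [0.68496983 0.13499463 0.068     ] 0.0942750786259952 3.634467337594476
handleEnd [0.71225584 0.13628299 0.06      ] 0.12158869232207686 3.4252828880074335
handle up [0.71135963 0.15295286 0.06      ] 0.1228297448289774 11.236454053197987
handle dn [0.71285787 0.11922615 0.06      ] 0.12236595301071863 -4.589985881226695
notchin [0.64535541 0.07845777 0.073     ] 0.07432009486169315 -42.86783735954919
notchA [0.65667556 0.08265649 0.073     ] 0.08048548085340396 -35.17170715528962
notchB [0.64328427 0.06840867 0.073     ] 0.08012050262589458 -49.15509149280769
tabRo [0.51661347 0.09896823 0.092     ] 0.08011978897321567 -157.9716012648203
tabRi [0.53919113 0.10453231 0.092     ] 0.05719930729622754 -154.65394833640343
tabLi [0.60346534 0.17675224 0.092     ] 0.0493639177802821 75.23459425488433
tabL top [0.604496   0.19336348 0.092     ] 0.06576899613625153 78.05566318802683
```

Request:
arm_command:
  claw: 0
  grip_force: 10
  moves:
    - [[-0.008,0.03,0],-6]
    - [[-0.017,0.068,0],-12]
    - [[-0.027,0.106,0],-18]
    - [[-0.037,0.145,0],-24]
    - [[-0.044,0.175,0],-29]
    - [[-0.047,0.187,0],-32]
    - [[-0.047,0.187,-0.02],-32]
    - [[-0.047,0.187,-0.05],-32]

```text
time_s: 0.82
tcp_pos: [0.6297, 0.1901, 0.1569]
tool_rot: [179.8, -0.3, 58.2]
ft_force: [-0.5, -0.2, 0.2]
width: 0.48
```

```bash
python3 - <<'E'
from h import *
a=snap('scene','scene1.png');b=snap('side','side1.png')
def crop(c,p,w=100,s=3.5):
    u,v=map(int,proj(c,p)); print(proj(c,p)); u=max(u,w)
    return cv2.resize(c['img'][max(v-70,0):max(v-70,0)+140,u-w:u+w],(700,300*490//300-0),interpolation=cv2.INTER_CUBIC)
x=crop(a,[.591,.1275,.1])
y=crop(b,[.591,.1275,.1])
cv2.imwrite('pics/c2.png',np.vstack([cv2.resize(x,(430,300)),cv2.resize(y,(430,300))])[:,:,::-1])
o=readout.observe();print(o['tcp_pos'],o['tool_rot'],o['width'],o['time_s'],o['ft_force'])
E
```

```text
(np.float64(274.13560766210344), np.float64(204.8438376581568))
(np.float64(297.71559600600426), np.float64(219.07442761606663))
[0.62423283 0.18624427 0.14932816] [-179.64374944    0.46888508   58.05919854] 0.38505329117246917 0.9167 [-0.73808065 -0.80361709 -0.37528019]
```

View pics/c2.png

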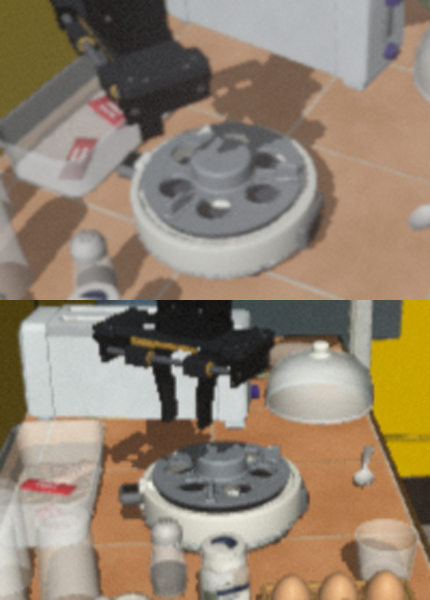

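The fingers are still closing, and the tool stands above the gap clockwise of tab_left with nothing in the way. I'll let them close, then lower.

Request:
arm_command:
  moves:
    - [[0,0,0],0]
    - [[0,0,0],0]
    - [[0,0,0],0]
    - [[0,0,-0.02],0]
    - [[0,0,-0.04],0]
    - [[0,0,-0.055],0]
    - [[0,0,-0.062],0]
    - [[0,0,-0.062],0]

```text
time_s: 1.58
tcp_pos: [0.6276, 0.1867, 0.0916]
tool_rot: [-179.9, 0.1, 58.0]
ft_force: [-0.4, 0.2, 0.1]
width: 0.003
```

```bash
python3 - <<'E'
from h import *
o=readout.observe();print(o['tcp_pos'],o['tool_rot'],o['width'],o['time_s'],o['ft_force'])
c,r=np.array([.591,.1275]),.070
p0=c+r*np.array([np.cos(np.radians(58)),np.sin(np.radians(58))])
for d in range(4,60,4):
    a=np.radians(58+d); print(d,np.round(c+r*np.array([np.cos(a),np.sin(a)])-p0,4))
E
```

```text
[0.62758645 0.18666617 0.09158447] [-1.79944651e+02  7.13480864e-02  5.79815919e+01] 0.003265525325815203 1.5833 [-0.35922952  0.15481032  0.11401353]
4 [-0.0042  0.0024]
8 [-0.0086  0.0046]
12 [-0.0132  0.0064]
16 [-0.0178  0.0079]
20 [-0.0225  0.0091]
24 [-0.0274  0.01  ]
28 [-0.0322  0.0105]
32 [-0.0371  0.0106]
36 [-0.042   0.0105]
40 [-0.0468  0.01  ]
44 [-0.0516  0.0091]
48 [-0.0564  0.0079]
52 [-0.061   0.0064]
56 [-0.0656  0.0046]
```

Request:
arm_command:
  moves:
    - [[-0.0042,0.0024,0],4]
    - [[-0.0086,0.0046,0],8]
    - [[-0.0132,0.0064,0],12]
    - [[-0.0178,0.0079,0],16]
    - [[-0.0225,0.0091,0],20]
    - [[-0.0274,0.01,0],24]
    - [[-0.0322,0.0105,0],28]
    - [[-0.0371,0.0106,0],32]

```text
time_s: 2.25
tcp_pos: [0.5921, 0.1981, 0.0944]
tool_rot: [179.8, -0.1, 90.2]
ft_force: [-0.1, -0.4, -0.6]
width: 0.002
```

Request:
arm_command:
  moves:
    - [[-0.0025,0,0],2]
    - [[-0.0049,-0.0001,0],4]
    - [[-0.0073,-0.0003,0],6]
    - [[-0.0097,-0.0006,0],8]
    - [[-0.0097,-0.0006,0],8]

```text
time_s: 2.67
tcp_pos: [0.5822, 0.1973, 0.0942]
tool_rot: [179.8, -0.0, 98.0]
ft_force: [1.2, -0.1, 0.2]
width: 0.004
```

Request:
arm_command:
  moves:
    - [[0.005,0,0],-2]
    - [[0.005,0,0.03],-4]
    - [[0.005,0,0.07],-8]
    - [[0.01,-0.03,0.1],-8]
    - [[0.015,-0.07,0.11],-8]
    - [[0.02,-0.11,0.11],-8]
    - [[0.025,-0.15,0.11],-8]
    - [[0.03,-0.18,0.11],-8]

```text
time_s: 3.33
tcp_pos: [0.6122, 0.0125, 0.2045]
tool_rot: [179.8, 0.1, 89.7]
ft_force: [0.5, -1.0, -0.2]
width: 0.011
```

Request:
arm_command:
  moves:
    - [[0,0,0],0]
    - [[0,0,0],0]
    - [[0,0,0],0]

```text
time_s: 3.58
tcp_pos: [0.6117, 0.018, 0.2032]
tool_rot: [179.9, -0.1, 90.0]
ft_force: [0.1, 0.7, -0.1]
width: 0.006
```

```bash
python3 - <<'E'
from h import *
import pickle
c=snap('wrist','w2.png');pickle.dump(c,open('c2.pkl','wb'))
u,v=map(int,proj(c,[.591,.1275,.07],True));print(u,v,readout.observe()['tcp_pos'])
u0,v0=u-125,max(v-95,0);print('crop0',u0,v0)
cv2.imwrite('pics/w2c.png',cv2.resize(c['img'][v0:v0+190,u0:u0+250],None,fx=3,fy=3,interpolation=cv2.INTER_CUBIC)[:,:,::-1])
E
```

```text
294 81 [0.6114908  0.01894153 0.20299188]
crop0 169 0
```

View pics/w2c.png

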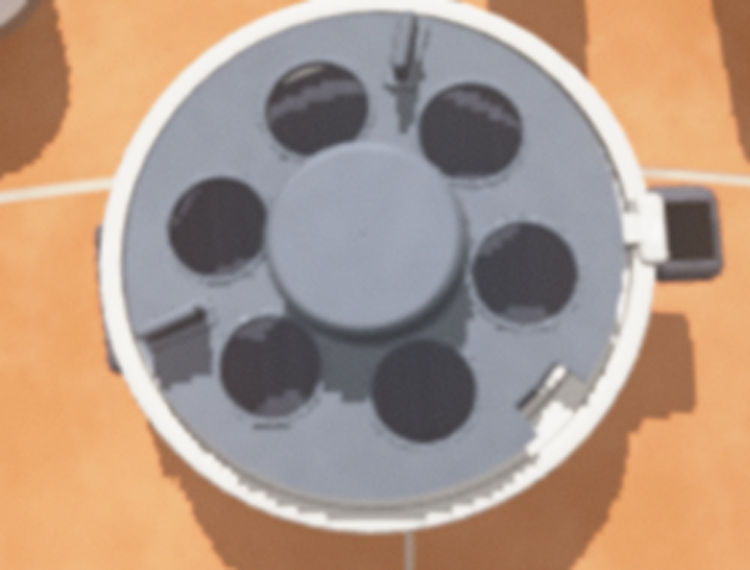

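The picture shows the rack hardly turned: the notch is at crop (550,395), tab_left at (407,50). I'll measure again more carefully.

```bash
python3 - <<'E'
from h import *
import pickle
from scipy.optimize import least_squares
c=pickle.load(open('c2.pkl','rb'))
P=lambda u,v,z: onz(c,169+(u-1)/3,(v-1)/3,z,True)
fit=lambda pts,r:least_squares(lambda p:np.hypot(*(np.array(pts)-p[:2]).T)-r,[.6,.13])
r=fit([P(u,v,.063)[:2] for u,v in[(102,270),(115,190),(165,100),(370,532),(250,505),(160,425),(480,515),(570,460),(630,380),(654,290)]],.099);print('rim',r.x,r.fun.round(4))
r2=fit([P(u,v,.073)[:2] for u,v in[(123,250),(135,180),(137,330),(195,420),(290,485),(400,495),(330,15),(520,70),(600,170),(622,260)]],.085);print('plate',r2.x,r2.fun.round(4))
print('hub',P(366,238,.099))
ctr=r2.x
def ang(n,p): d=p[:2]-ctr; print(n,p,np.hypot(*d),np.degrees(np.arctan2(d[1],d[0])))
ang('block',P(650,228,.068));ang('handleEnd',P(720,232,.06))
for z in(.073,.08,.092):
  ang('tabL near',P(398,75,z));ang('tabL far',P(411,18,z))
ang('tabRo',P(150,333,.092));ang('tabRi',P(205,311,.092))
ang('notchA',P(583,377,.073));ang('notchB',P(530,448,.073));ang('notch in',P(542,392,.073))
for u,v in[(316,108),(470,132),(525,272),(424,390),(270,366),(218,226)]: ang('hole',P(u,v,.073))
E
```

```text
rim [0.59020273 0.12665353] [-0.0001 -0.001  -0.0023 -0.0005  0.0006 -0.0013  0.     -0.0002 -0.001
 -0.0026]
plate [0.58722733 0.12647646] [-0.0006  0.     -0.0018 -0.0028 -0.0005 -0.0004  0.0005 -0.0038 -0.0023
  0.0003]
hub [0.58922744 0.12550482 0.099     ]
block [0.68328396 0.13549752 0.068     ] 0.0964792989292028 5.36514072585822
handleEnd [0.71088129 0.1371496  0.06      ] 0.12411372488500949 4.93323457736414
tabL near [0.59760841 0.18718807 0.073     ] 0.06159275317385325 80.29683439256276
tabL far [0.60187159 0.20883893 0.073     ] 0.08365423593085812 79.91802816004385
tabL near [0.59792624 0.1848374  0.08      ] 0.05933351590278824 79.61170963529831
tabL far [0.60209352 0.20600122 0.08      ] 0.0809023530916886 79.41146556975514
tabL near [0.59847109 0.18080767 0.092     ] 0.055482453531455096 78.30778057120288
tabL far [0.60247397 0.20113656 0.092     ] 0.07620099295832926 78.45810319346306
tabRo [0.518658   0.09900018 0.092     ] 0.07386947286168831 -158.16363246919218
tabRi [0.53721291 0.1050854  0.092     ] 0.05439687246253236 -156.8437086511505
notchA [0.65941446 0.0827896  0.073     ] 0.08437726554468557 -31.181866364751208
notchB [0.64179184 0.0585451  0.073     ] 0.08713182346578724 -51.22752151173473
notch in [0.64562783 0.07746515 0.073     ] 0.0762412363240393 -40.00430258395195
hole [0.57011368 0.17594509 0.073     ] 0.052345230111458835 109.08304439819433
hole [0.62163602 0.16626436 0.073     ] 0.05260260984025991 49.1466656936626
hole [0.63976913 0.11783109 0.073     ] 0.05324830832474688 -9.343877184836817
hole [0.60630515 0.07789567 0.073     ] 0.0521924883194045 -68.55992502355679
hole [0.5546731  0.08685201 0.073     ] 0.05128230703094762 -129.40548192029075
hole [0.53695861 0.13574249 0.073     ] 0.05111559619767939 169.55590288077775
```

Request:
arm_command:
  moves:
    - [[0.004,0.03,0],-6]
    - [[0.008,0.07,0],-12]
    - [[0.012,0.11,0],-18]
    - [[0.014,0.145,0],-25]
    - [[0.014,0.168,-0.02],-32]
    - [[0.014,0.168,-0.05],-32]
    - [[0.014,0.168,-0.085],-32]
    - [[0.014,0.168,-0.105],-32]

```text
time_s: 4.3
tcp_pos: [0.6225, 0.1881, 0.094]
tool_rot: [-179.8, 0.1, 58.3]
ft_force: [-0.6, 0.0, -0.6]
width: 0.003
```

Request:
arm_command:
  moves:
    - [[0,0,-0.005],0]
    - [[0,0,-0.01],0]
    - [[0,0,-0.012],0]
    - [[0,0,-0.012],0]
    - [[0,0,-0.012],0]

```text
time_s: 4.72
tcp_pos: [0.6263, 0.1856, 0.087]
tool_rot: [179.9, -0.1, 58.0]
ft_force: [0.5, -0.2, 1.0]
width: 0.009
```

```bash
python3 - <<'E'
from h import *
o=readout.observe();print(o['tcp_pos'],o['tool_rot'],o['ft_force'])
a=snap('scene','scene3.png');b=snap('side','side3.png')
def crop(c):
    u,v=map(int,proj(c,[.589,.1265,.08])); return cv2.resize(c['img'][v-45:v+40,u-70:u+70],(494,300),interpolation=cv2.INTER_CUBIC)
cv2.imwrite('pics/c3.png',np.vstack([crop(a),crop(b)])[:,:,::-1])
E
```

```text
[0.62629986 0.18559379 0.0869944 ] [ 1.79895256e+02 -1.42929986e-01  5.80046147e+01] [ 0.47190979 -0.19646106  1.01461857]
```

View pics/c3.png

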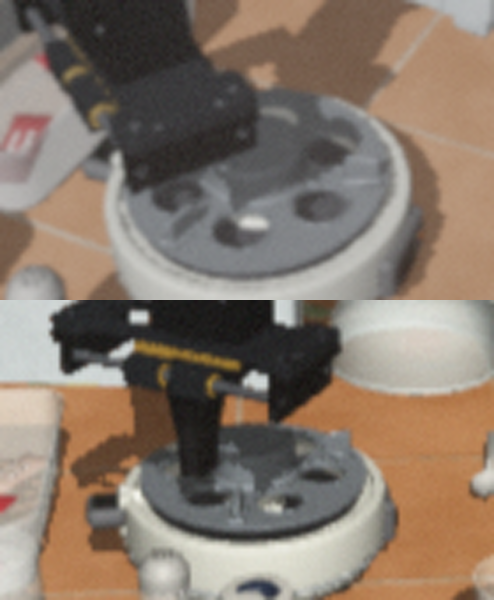

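Side view: the closed fingertips are just above the plate, and tab_left stands about 40 px to their right (crop). I'll push in small steps and watch the force.

Request:
arm_command:
  moves:
    - [[-0.0042,0.0024,0],4]
    - [[-0.0086,0.0046,0],8]
    - [[-0.0109,0.0055,0],10]
    - [[-0.0132,0.0064,0],12]

```text
time_s: 5.15
tcp_pos: [0.6123, 0.1917, 0.0863]
tool_rot: [179.9, -0.1, 70.1]
ft_force: [0.0, -0.2, -0.3]
width: 0.006
```

Request:
arm_command:
  moves:
    - [[-0.0023,0.0008,0],2]
    - [[-0.0046,0.0015,0],4]
    - [[-0.007,0.0021,0],6]
    - [[-0.0093,0.0027,0],8]

```text
time_s: 5.48
tcp_pos: [0.6032, 0.1942, 0.0863]
tool_rot: [179.9, -0.1, 78.1]
ft_force: [-0.8, -0.1, 0.2]
width: 0.005
```

```bash
python3 - <<'E'
from h import *
o=readout.observe();print(o['tcp_pos'],o['tool_rot'],o['ft_force'])
b=snap('side','side4.png');a=cv2.imread('pics/side3.png')[:,:,::-1]
def crop(c,i):
    u,v=map(int,proj(c,[.589,.1265,.08])); return cv2.resize(i[v-45:v+40,u-70:u+70],(494,300),interpolation=cv2.INTER_CUBIC)
cv2.imwrite('pics/c4.png',np.vstack([crop(b,a),crop(b,b['img'])])[:,:,::-1])
E
```

```text
[0.60316536 0.19423003 0.08630552] [ 1.79912423e+02 -5.31472414e-02  7.80800404e+01] [-0.82425802 -0.13978203  0.23974563]
```

View pics/c4.png

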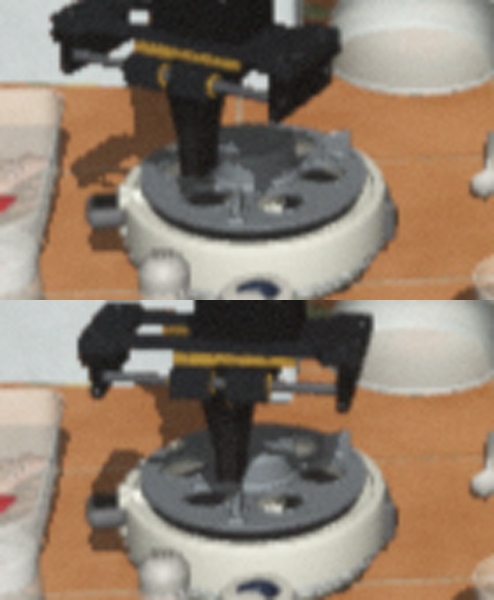

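```bash
python3 - <<'E'
from h import *
import pickle
c=eyes.get_image('side')
u0,v0=map(int,proj(c,[.589,.1265,.08]));u0-=70;v0-=45
f=lambda p:[(round((proj(c,p)[0]-u0)*494/140),round((proj(c,p)[1]-v0)*300/85))]
print('tip',f([.603,.194,.075]),f([.603,.194,.105]))
for r in(58,80):
  for z in(.073,.092):
    a=np.radians(79);print('tab',r,z,f([.589+r*1e-3*np.cos(a),.1265+r*1e-3*np.sin(a),z]))
print('hub',f([.589,.1265,.099]),'center0',f([.589,.1265,0]))
for a in range(0,360,90):
  a=np.radians(a); print('rim',f([.589+.099*np.cos(a),.1265+.099*np.sin(a),.063]),'plate',f([.589+.085*np.cos(a),.1265+.085*np.sin(a),.073]))
E
```

```text
tip [(231, 211)] [(230, 173)]
tab 58 0.073 [(235, 206)]
tab 58 0.092 [(235, 183)]
tab 80 0.073 [(230, 221)]
tab 80 0.092 [(229, 197)]
hub [(249, 138)] center0 [(252, 254)]
rim [(118, 186)] plate [(136, 173)]
rim [(252, 247)] plate [(252, 225)]
rim [(381, 177)] plate [(362, 166)]
rim [(248, 125)] plate [(248, 121)]
```

Request:
arm_command:
  moves:
    - [[0.0047,-0.0012,0],-4]
    - [[0.0093,-0.0027,0],-8]
    - [[0.0139,-0.0045,0],-12]
    - [[0.0139,-0.0045,0],-12]
    - [[0.0139,-0.0045,-0.003],-12]
    - [[0.0139,-0.0045,-0.003],-12]

```text
time_s: 6.08
tcp_pos: [0.6161, 0.1897, 0.0819]
tool_rot: [-180.0, 0.0, 66.1]
ft_force: [-0.9, 0.7, -1.0]
width: 0.007
```

```bash
python3 - <<'E'
from h import *
o=readout.observe();print(o['tcp_pos'],o['ft_force'])
b=snap('side','side5.png');w=snap('wrist','w5.png')['img']
u,v=map(int,proj(b,[.61,.18,.09])); 
x=cv2.resize(b['img'][v-35:v+25,u-40:u+40],(800,600),interpolation=cv2.INTER_CUBIC).astype(float)
x=255*(np.clip(x/200,0,1))**.6
for n,p in {'tip':[*o['tcp_pos'][:2],o['tcp_pos'][2]-.011],'tcp':o['tcp_pos']}.items():
    q=proj(b,p);cv2.circle(x,(int((q[0]-u+40)*10),int((q[1]-v+35)*10)),4,(255,0,0) if n=='tip' else (0,255,0),-1)
cv2.imwrite('pics/c5.png',x[:,:,::-1].astype(np.uint8))
E
```

```text
[0.61613913 0.18969697 0.08191236] [-0.91840087  0.67260129 -1.02395054]
```

View pics/c5.png

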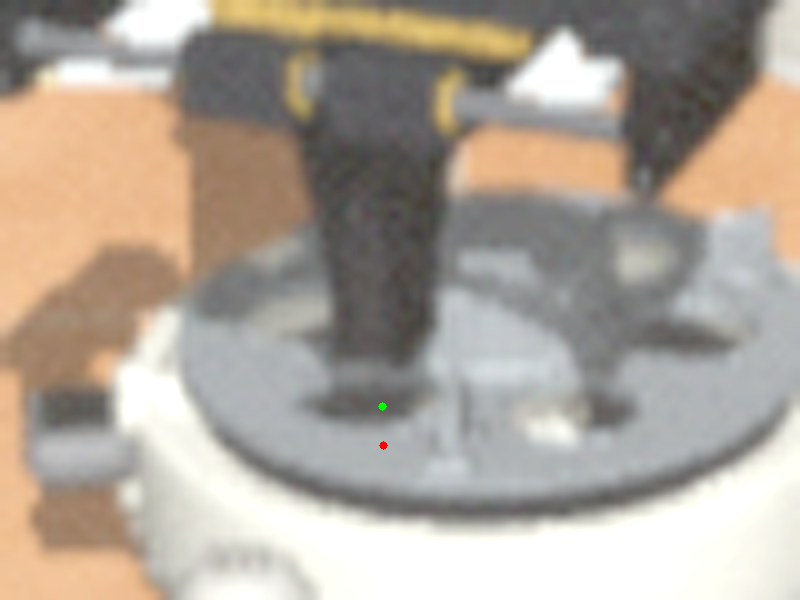

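```bash
python3 - <<'E'
from h import *
import pickle
cs=pickle.load(open('c0.pkl','rb'))
out=[]
for n,fi in(('side',0),('scene',0),('wrist',1)):
    c=cs[n]; u,v=map(int,proj(c,[.675,0,.193],fi)); w=(60,40) if not fi else (130,60)
    x=c['img'][max(v-w[1],0):v+w[1],u-w[0]:u+w[0]]; s=400/(2*w[0])
    x=cv2.resize(x,None,fx=s,fy=s,interpolation=cv2.INTER_CUBIC).astype(float)
    x=255*(np.clip(x/255,0,1))**.6
    for sx in(-.0435,.0435):
        q=proj(c,[.675+sx,0,.193],fi);cv2.circle(x,(int((q[0]-u+w[0])*s),int((q[1]-max(v-w[1],0))*s)),3,(255,0,0),-1)
    out.append(x[:270]); print(n,u,v,x.shape)
h=max(o.shape[0] for o in out)
A=np.vstack([np.hstack([np.pad(o,((0,h-o.shape[0]),(0,0),(0,0))) for o in out[:2]]),np.hstack([np.pad(out[2],((0,h-out[2].shape[0]),(0,0),(0,0))),np.zeros((h,400,3))])])
cv2.imwrite('pics/c6.png',A[:,:,::-1].astype(np.uint8))
E
```

```text
side 266 170 (267, 400, 3)
scene 268 133 (267, 400, 3)
wrist 316 225 (185, 400, 3)
```

View pics/c6.png

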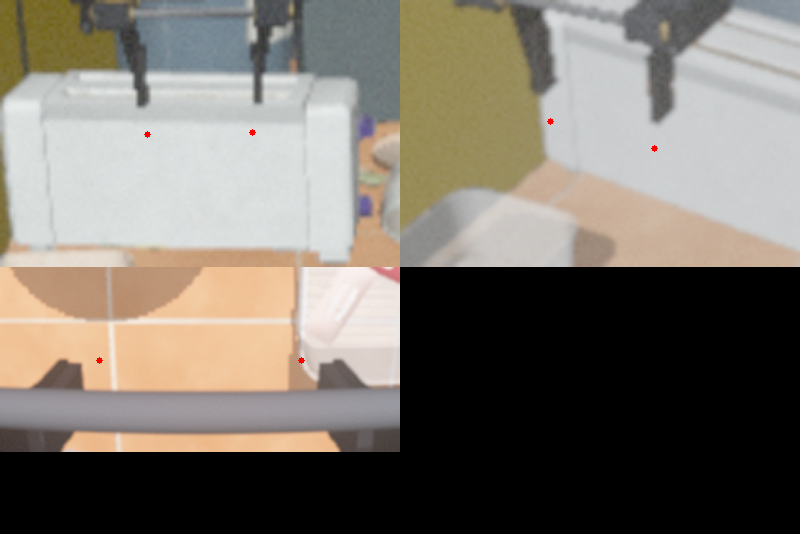

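```bash
python3 - <<'E'
from h import *
import pickle
cs=pickle.load(open('c0.pkl','rb'));s=400/120
def tri(a,b):
    A=np.zeros((3,3));y=np.zeros(3)
    for o,d in(a,b):
        d=d/np.linalg.norm(d);M=np.eye(3)-np.outer(d,d);A+=M;y+=M@o
    p=np.linalg.solve(A,y);return p,[np.linalg.norm(np.cross(p-o,d/np.linalg.norm(d))) for o,d in(a,b)]
S=lambda u,v:ray(cs['side'],266-60+u/s,170-40+v/s)
C=lambda u,v:ray(cs['scene'],268-60+u/s,133-40+v/s)
print(tri(S(143,104),C(143,93)),tri(S(258,103),C(261,121)))
W=lambda u,v:ray(cs['wrist'],316-130+u/(400/260),225-60+v/(400/260),True)
print(tri(S(143,104),W(325,362-267)),tri(S(258,103),W(78,362-267)))
E
```

```text
(array([0.71943997, 0.00375707, 0.21989643]), [np.float64(0.001540723962031481), np.float64(0.0015407239620314724)]) (array([ 0.62525947, -0.00074959,  0.21754664]), [np.float64(0.0010514310483357417), np.float64(0.00105143104833566)])
(array([0.7198969 , 0.00953769, 0.22332201]), [np.float64(0.0004398727076441305), np.float64(0.0004398727076442587)]) (array([0.62745561, 0.00811807, 0.22069029]), [np.float64(0.0020447982710617373), np.float64(0.002044798271061932)])
```

The projected tip (red) does not match the picture. Two views put the real fingertips about 26 mm higher than TCP − 11 mm, at TCP + 15 mm, while x and y agree. The first sweep therefore passed over the tab. I'll lower to TCP z ≈ 0.065, watching the force.

Request:
arm_command:
  moves:
    - [[0.0044,-0.0022,0],-4]
    - [[0.0044,-0.0022,-0.004],-4]
    - [[0.0044,-0.0022,-0.008],-4]
    - [[0.0044,-0.0022,-0.012],-4]
    - [[0.0044,-0.0022,-0.014],-4]
    - [[0.0044,-0.0022,-0.014],-4]

```text
time_s: 6.68
tcp_pos: [0.6202, 0.1874, 0.0673]
tool_rot: [-179.9, 0.1, 62.1]
ft_force: [0.0, 1.3, -0.3]
width: 0.005
```

Request:
arm_command:
  moves:
    - [[0,0,-0.002],0]
    - [[0,0,-0.003],0]
    - [[0,0,-0.003],0]
    - [[0,0,-0.003],0]

```text
time_s: 7.02
tcp_pos: [0.621, 0.1875, 0.0653]
tool_rot: [180.0, -0.0, 62.0]
ft_force: [-0.1, 0.7, -0.1]
width: 0.002
```

Request:
arm_command:
  moves:
    - [[-0.0044,0.0022,0],4]
    - [[-0.009,0.004,0],8]
    - [[-0.0136,0.0055,0],12]
    - [[-0.0183,0.0067,0],16]
    - [[-0.0232,0.0076,0],20]
    - [[-0.028,0.0081,0],24]
    - [[-0.0329,0.0082,0],28]
    - [[-0.0378,0.0081,0],32]

```text
time_s: 7.68
tcp_pos: [0.5835, 0.1957, 0.0656]
tool_rot: [179.9, -0.0, 94.2]
ft_force: [-0.1, -0.4, -1.1]
width: 0.007
```

Request:
arm_command:
  moves:
    - [[-0.0024,-0.0002,0],2]
    - [[-0.0048,-0.0005,0],4]
    - [[-0.0072,-0.0009,0],6]
    - [[-0.0072,-0.0009,0],6]

```text
time_s: 8.02
tcp_pos: [0.5759, 0.1946, 0.0655]
tool_rot: [180.0, -0.0, 100.0]
ft_force: [0.7, 1.0, 1.1]
width: 0.005
```

Request:
arm_command:
  moves:
    - [[0.005,0,0],-2]
    - [[0.005,0,0.03],-4]
    - [[0.007,0,0.07],-8]
    - [[0.012,-0.03,0.11],-10]
    - [[0.017,-0.07,0.14],-10]
    - [[0.022,-0.11,0.14],-10]
    - [[0.027,-0.15,0.14],-10]
    - [[0.034,-0.18,0.14],-10]

```text
time_s: 8.68
tcp_pos: [0.6104, 0.0135, 0.2072]
tool_rot: [179.8, -0.0, 90.0]
ft_force: [0.9, 0.5, -0.5]
width: 0.009
```

Request:
arm_command:
  moves:
    - [[0,0,0],0]
    - [[0,0,0],0]
    - [[0,0,0],0]

```text
time_s: 8.93
tcp_pos: [0.6099, 0.0154, 0.2052]
tool_rot: [-180.0, -0.0, 90.0]
ft_force: [-0.5, -0.2, -0.0]
width: 0.006
```

```bash
cat > look.py <<'E'
from h import *
import sys,pickle
n=sys.argv[1]
c=snap('wrist',f'w{n}.png');pickle.dump(c,open(f'c{n}.pkl','wb'))
u,v=map(int,proj(c,[.589,.1265,.07],True));print(u,v,readout.observe()['tcp_pos'])
u0,v0=u-125,max(v-95,0);print('crop0',u0,v0)
cv2.imwrite(f'pics/w{n}c.png',cv2.resize(c['img'][v0:v0+190,u0:u0+250],None,fx=3,fy=3,interpolation=cv2.INTER_CUBIC)[:,:,::-1])
E
python3 look.py 7
```

```text
294 79 [0.60977982 0.01659894 0.20521535]
crop0 169 0
```

View pics/w7c.png

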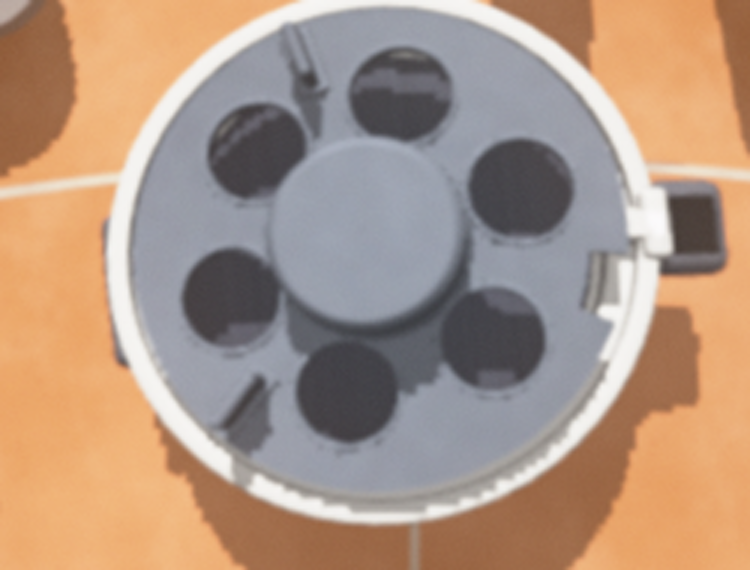

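The rack turned: its notch is now at crop (600,283), just clockwise of the lug block at (650,220).

```bash
cat > m.py <<'E'
from h import *
import pickle,sys
n=sys.argv[1]; c=pickle.load(open(f'c{n}.pkl','rb')); i=c['img'].astype(int)
# egg holes: dark, bluish-neutral blobs near the rack centre
for z in (.073,):
    m=(i.max(2)<95).astype(np.uint8); k,l,st,ce=cv2.connectedComponentsWithStats(m)
    H=[]
    for j in range(1,k):
        if st[j,4]<400 or st[j,4]>2000: continue
        cs,_=cv2.findContours((l==j).astype(np.uint8),0,2); (e,ax,_)=cv2.fitEllipse(cv2.convexHull(max(cs,key=len)))
        p=onz(c,*e,z,True); d=np.hypot(p[0]-.589,p[1]-.1265)
        if .04<d<.065: H.append(p[:2])
    H=np.array(H); print(len(H))
    ctr=H.mean(0) if len(H)==6 else np.array([.5885,.1265]); d=H-ctr; a=np.degrees(np.arctan2(d[:,1],d[:,0]))
    print('ctr',ctr,'r',np.hypot(*d.T).round(4),'notch(mod60)',np.degrees(np.angle(np.exp(6j*np.radians(a-30)).mean()))/6, ((a-30)%60).round(1))
E
python3 m.py 7; python3 m.py 2; python3 - <<'E'
from h import *
import pickle
c=pickle.load(open('c7.pkl','rb'))
P=lambda u,v,z: onz(c,169+(u-1)/3,(v-1)/3,z,True)
for ctr in([.5885,.1265],[.590,.127]):
  for n,u,v,z in[('notchA',583,308,.073),('notchB',588,252,.073),('edgeA',612,318,.073),('edgeB',628,252,.073),('blk1',652,187,.066),('blk2',655,253,.066),('blkmidL',645,222,.066),('handle1',722,183,.055),('handle2',724,270,.055),('lug1',628,207,.066),('lug2',628,236,.066)]:
    p=P(u,v,z);d=p[:2]-ctr;print(n,p.round(4),np.hypot(*d).round(4),np.degrees(np.arctan2(d[1],d[0])).round(2))
E
```

```text
4
ctr [0.5885 0.1265] r [0.0462 0.0531 0.0511 0.0526] notch(mod60) -9.512799707848783 [51.  50.9 50.4 49.7]
4
ctr [0.5885 0.1265] r [0.0473 0.0501 0.0527 0.0519] notch(mod60) 20.208099925824943 [20.9 20.2 19.6 20.2]
notchA [0.6576 0.1036 0.073 ] 0.0728 -18.31
notchB [0.6593 0.1229 0.073 ] 0.0709 -2.88
edgeA [0.6675 0.1006 0.073 ] 0.0832 -18.18
edgeB [0.673  0.1235 0.073 ] 0.0845 -2.01
blk1 [0.6831 0.1484 0.066 ] 0.0971 13.04
blk2 [0.684  0.1246 0.066 ] 0.0955 -1.11
blkmidL [0.6805 0.1356 0.066 ] 0.0924 5.62
handle1 [0.7121 0.1543 0.055 ] 0.1267 12.7
handle2 [0.7125 0.1215 0.055 ] 0.1241 -2.3
lug1 [0.6745 0.1406 0.066 ] 0.0871 9.33
lug2 [0.6744 0.1302 0.066 ] 0.086 2.47
notchA [0.6576 0.1036 0.073 ] 0.0715 -19.06
notchB [0.6593 0.1229 0.073 ] 0.0694 -3.36
edgeA [0.6675 0.1006 0.073 ] 0.0819 -18.84
edgeB [0.673  0.1235 0.073 ] 0.0831 -2.39
blk1 [0.6831 0.1484 0.066 ] 0.0955 12.95
blk2 [0.684  0.1246 0.066 ] 0.094 -1.43
blkmidL [0.6805 0.1356 0.066 ] 0.0909 5.4
handle1 [0.7121 0.1543 0.055 ] 0.1251 12.62
handle2 [0.7125 0.1215 0.055 ] 0.1226 -2.57
lug1 [0.6745 0.1406 0.066 ] 0.0856 9.16
lug2 [0.6744 0.1302 0.066 ] 0.0845 2.17
```

Request:
arm_command:
  moves:
    - [[-0.005,0.035,0],0]
    - [[-0.01,0.075,0],0]
    - [[-0.016,0.115,0],2]
    - [[-0.022,0.15,0],4]
    - [[-0.028,0.175,-0.02],5]
    - [[-0.028,0.181,-0.06],5]
    - [[-0.028,0.181,-0.1],5]
    - [[-0.028,0.181,-0.12],5]

```text
time_s: 9.65
tcp_pos: [0.5779, 0.1987, 0.081]
tool_rot: [-179.6, 0.0, 95.3]
ft_force: [-0.8, -0.4, 0.1]
width: 0.004
```

Request:
arm_command:
  moves:
    - [[0,0,-0.008],0]
    - [[0,0,-0.015],0]
    - [[0,0,-0.019],0]
    - [[0,0,-0.02],0]
    - [[0,0,-0.02],0]
    - [[0,0,-0.02],0]

```text
time_s: 10.15
tcp_pos: [0.5829, 0.1964, 0.0667]
tool_rot: [179.8, -0.0, 95.0]
ft_force: [0.6, -0.9, 0.3]
width: 0.004
```

```bash
python3 - <<'E'
from h import *
o=readout.observe();print(o['tcp_pos'],o['tool_rot'],o['ft_force'])
p0=o['tcp_pos'][:2];c=np.array([.589,.1265])
f=lambda a:c+.069*np.array([np.cos(np.radians(a)),np.sin(np.radians(a))])
for a in(95,98,101,104,107,110,112,114,115.4): print(a,(f(a)-f(95)).round(4),(f(a)-p0).round(4))
E
```

```text
[0.58294848 0.19635047 0.06671144] [ 1.79848800e+02 -4.38648372e-02  9.49908768e+01] [ 0.55015028 -0.91203198  0.26630627]
95 [0. 0.] [ 0.     -0.0011]
98 [-0.0036 -0.0004] [-0.0036 -0.0015]
101 [-0.0072 -0.001 ] [-0.0071 -0.0021]
104 [-0.0107 -0.0018] [-0.0106 -0.0029]
107 [-0.0142 -0.0028] [-0.0141 -0.0039]
110 [-0.0176 -0.0039] [-0.0175 -0.005 ]
112 [-0.0198 -0.0048] [-0.0198 -0.0059]
114 [-0.0221 -0.0057] [-0.022  -0.0068]
115.4 [-0.0236 -0.0064] [-0.0235 -0.0075]
```

Request:
arm_command:
  moves:
    - [[-0.0036,-0.0004,0],3]
    - [[-0.0072,-0.001,0],6]
    - [[-0.0107,-0.0018,0],9]
    - [[-0.0142,-0.0028,0],12]
    - [[-0.0176,-0.004,0],15]
    - [[-0.0198,-0.005,0],17]
    - [[-0.0221,-0.006,0],19]
    - [[-0.0234,-0.0066,0],20.2]

```text
time_s: 10.82
tcp_pos: [0.5593, 0.1897, 0.0666]
tool_rot: [179.8, -0.0, 115.3]
ft_force: [0.9, 0.8, 0.9]
width: 0.007
```

Request:
arm_command:
  moves:
    - [[0,0,0],0]
    - [[0,0,0],0]

```text
time_s: 10.98
tcp_pos: [0.5591, 0.1895, 0.0659]
tool_rot: [179.9, 0.0, 115.2]
ft_force: [0.5, -0.0, 0.6]
width: 0.005
```

Request:
arm_command:
  moves:
    - [[0.005,0.001,0],-2]
    - [[0.005,0.001,0.03],-6]
    - [[0.007,0,0.07],-12]
    - [[0.012,-0.03,0.11],-18]
    - [[0.023,-0.07,0.14],-25]
    - [[0.034,-0.105,0.14],-25.2]
    - [[0.045,-0.14,0.14],-25.2]
    - [[0.052,-0.174,0.14],-25.2]

```text
time_s: 11.65
tcp_pos: [0.6121, 0.0136, 0.2073]
tool_rot: [179.8, 0.0, 90.0]
ft_force: [0.7, 0.7, -0.3]
width: 0.008
```

Request:
arm_command:
  moves:
    - [[0,0,0],0]
    - [[0,0,0],0]
    - [[0,0,0],0]

```text
time_s: 11.9
tcp_pos: [0.6104, 0.0158, 0.2052]
tool_rot: [-180.0, -0.0, 90.0]
ft_force: [-0.2, 0.2, -0.7]
width: 0.005
```

```bash
python3 look.py 8; python3 m.py 8
```

```text
294 80 [0.61026179 0.01694008 0.20515292]
crop0 169 0
2
ctr [0.5885 0.1265] r [0.05   0.0527] notch(mod60) 4.714267081033012 [4.5 4.9]
```

View pics/w8c.png

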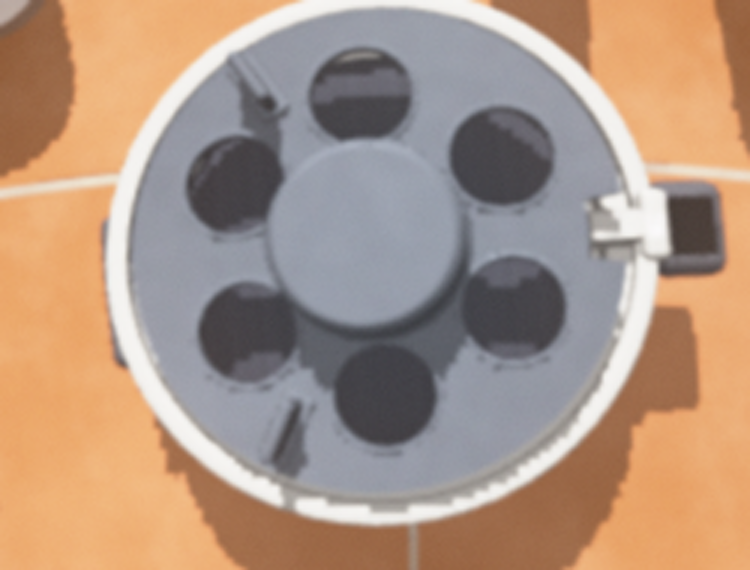

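The notch (crop 590–640, 195–256) now frames the white lug (605–640, 205–240). The hole pattern gives 4.7° against about 5.5° for the lug, which is within tolerance. Next, press the hub.

Request:
arm_command:
  moves:
    - [[-0.007,0.035,0],0]
    - [[-0.014,0.075,0],0]
    - [[-0.0205,0.1,-0.02],0]
    - [[-0.0205,0.11,-0.05],0]
    - [[-0.0205,0.11,-0.08],0]
    - [[-0.0205,0.11,-0.1],0]
    - [[-0.0205,0.11,-0.105],0]
    - [[-0.0205,0.11,-0.105],0]

```text
time_s: 12.62
tcp_pos: [0.5884, 0.1267, 0.0987]
tool_rot: [-179.8, 0.0, 90.1]
ft_force: [-0.2, 0.4, -0.6]
width: 0.002
```

Request:
arm_command:
  moves:
    - [[0,0,-0.004],0]
    - [[0,0,-0.008],0]
    - [[0,0,-0.011],0]
    - [[0,0,-0.014],0]
    - [[0,0,-0.016],0]
    - [[0,0,-0.018],0]

```text
time_s: 13.12
tcp_pos: [0.5902, 0.1253, 0.0824]
tool_rot: [180.0, -0.0, 90.0]
ft_force: [-0.5, -0.3, -0.2]
width: 0.004
```

Request:
arm_command:
  moves:
    - [[0,0.001,-0.001],0]
    - [[0,0.001,-0.002],0]
    - [[0,0.001,-0.003],0]
    - [[0,0.001,-0.004],0]

```text
time_s: 13.45
tcp_pos: [0.5917, 0.1268, 0.0799]
tool_rot: [179.8, -0.0, 90.0]
ft_force: [-0.2, -0.3, 8.8]
width: 0.004
```

Request:
arm_command:
  moves:
    - [[0,0,-0.001],0]
    - [[0,0,-0.002],0]
    - [[0,0,-0.003],0]

```text
time_s: 13.7
tcp_pos: [0.5923, 0.127, 0.0776]
tool_rot: [179.7, -0.1, 90.0]
ft_force: [-0.0, 0.0, 10.2]
width: 0.003
```

Request:
arm_command:
  moves:
    - [[-0.001,0,-0.001],0]
    - [[-0.001,0,-0.002],0]
    - [[-0.001,0,-0.003],0]
    - [[-0.001,0,-0.003],0]

```text
time_s: 14.03
tcp_pos: [0.5899, 0.1266, 0.0725]
tool_rot: [179.9, -0.0, 90.0]
ft_force: [2.0, 0.1, 2.3]
width: 0.005
```

Request:
arm_command:
  moves:
    - [[0,0,-0.001],0]
    - [[0,0,-0.002],0]
    - [[0,0,-0.002],0]

```text
time_s: 14.28
tcp_pos: [0.5888, 0.1263, 0.0702]
tool_rot: [-180.0, 0.0, 90.0]
ft_force: [0.7, 0.0, 3.3]
width: 0.007
```

Request:
arm_command:
  moves:
    - [[0,0,-0.001],0]
    - [[0,0,-0.002],0]
    - [[0,0,-0.002],0]

```text
time_s: 14.53
tcp_pos: [0.5888, 0.1263, 0.0701]
tool_rot: [-180.0, 0.0, 90.0]
ft_force: [-3.3, -1.1, 15.3]
width: 0.01
```

Request:
arm_command:
  moves:
    - [[0,0,-0.001],0]
    - [[0,0,-0.002],0]
    - [[0,0,-0.002],0]

```text
time_s: 14.78
tcp_pos: [0.5889, 0.1264, 0.07]
tool_rot: [-180.0, 0.0, 90.0]
ft_force: [-7.5, -2.2, 26.5]
width: 0.007
```

Force fell at the snap, then rose against a hard stop with no further travel, so the rack is seated. I'll lift away and look.

Request:
arm_command:
  moves:
    - [[0,0,0.01],0]
    - [[0,0,0.04],0]
    - [[0,0,0.08],0]
    - [[0.005,-0.03,0.11],0]
    - [[0.01,-0.06,0.135],0]
    - [[0.015,-0.09,0.135],0]
    - [[0.0205,-0.11,0.135],0]
    - [[0.0205,-0.11,0.135],0]

```text
time_s: 15.45
tcp_pos: [0.6096, 0.0092, 0.2008]
tool_rot: [-179.9, 0.2, 89.5]
ft_force: [0.2, -1.0, 0.3]
width: 0.007
```

Request:
arm_command:
  moves:
    - [[0,0,0],0]
    - [[0,0,0],0]
    - [[0,0,0],0]

```text
time_s: 15.7
tcp_pos: [0.6087, 0.0183, 0.2005]
tool_rot: [-179.9, -0.1, 90.1]
ft_force: [0.0, -0.8, 0.2]
width: 0.008
```

```bash
python3 look.py 9; python3 m.py 9; python3 - <<'E'
from h import *
a=cv2.imread('pics/w9c.png');s=snap('side','side9.png');o=cv2.imread('pics/side5.png')
u,v=map(int,proj(s,[.589,.1265,.08]))
f=lambda i:cv2.resize(i[v-50:v+45,u-70:u+70],(400,271),interpolation=cv2.INTER_CUBIC)
cv2.imwrite('pics/c9.png',np.vstack([cv2.resize(a,(400,304)),f(s['img'][:,:,::-1])]))
E
```

```text
296 81 [0.60891023 0.01822654 0.20068805]
crop0 171 0
3
ctr [0.5885 0.1265] r [0.0493 0.0494 0.0508] notch(mod60) 4.444708146629659 [4.9 3.5 5. ]
```

View pics/c9.png

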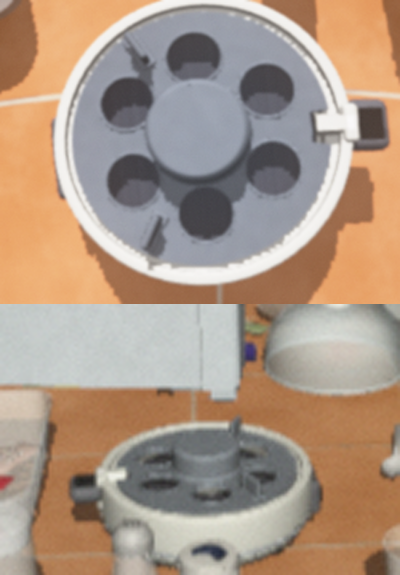

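The rack lies sunk and flat inside the rim with the lug standing in its notch (crop (325,123)). The lid, spoon and jars in view are undisturbed, and the arm is clear.

```bash
python3 -c "
from cell import arm; print(arm.job_done())"
```

```text
the job is handed in; nothing more can be done
None
```

The rack is turned, pressed home and handed in at about 16 s, with the arm clear. I turned it about 45° by pushing tab_left in two arcs until its notch lay over the lug. I then pressed the hub centre down with the closed fingertips.

- **Seating:** the force rose to about 10 N and dropped to about 2 N at the click. It then climbed to 26 N against a hard stop with no further travel. The TCP went from about 0.082 to 0.070 m, about as far as the stated 11 mm. The last pictures show the rack flat inside the rim with the lug in its notch and the objects in view undisturbed.
- **Disagreement with the tool data:** triangulation put the real fingertips about 26 mm higher than stated, at about TCP + 15 mm instead of TCP − 11 mm. Because of that my first sweep passed above the tab without moving the rack. I lowered by that offset and the pushes then worked.
- **Loose checks:** the hole pattern gave a notch angle of 4.4–4.7° against about 5.5° for the lug, within measuring error and the 4° tolerance. My automatic hole finder picked up only 2 to 4 of the 6 holes in each picture, so that angle is rough.

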